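Hook up the drop guard of a bench press

TASK

Open up the green bench press so that the next board can be loaded: lift its clear drop guard by the yellow grip on the hold-up bar, push the bar back so that its hook drops into the notch of the steel plate, and let go, leaving the guard hanging there by itself. Leave the guard of the blue press down.

Things in the scene. Friction and masses are not known exactly. Their poses are not given: they have to be found in the camera images.
- press_grip (a point): Centre of the green press's yellow T-grip: level round bar, 20 mm across, 44 mm long along its y axis (pinch it end to end, along y, from above; it can pivot between the fingers). It tops the steel hold-up bar (8 x 16 mm), about 245 mm above the table at first. Lifting it lifts the guard (together under 0.9 kg). 25 mm or more is free all round it, and all above.
- press_bar (a joint): Lean in rad of that hold-up bar about its pivot at the guard's foot, 205 mm below the grip: 0 upright, + to the back of the press; starts at -0.12 to -0.06. A hook juts 34 mm from its back face: arm underside 80 mm below the grip centre, ending in a 6 mm thick tooth that reaches 94 mm below it. Bar, arm and tooth form a slot 24 mm wide, open below.
- press_notch (a point): Green press, fixed: centre of the floor of a notch (24 mm wide, 14 mm deep) in the top edge of an upright steel plate 6 mm thick, 230 mm above the table. x: level, from the press's front (guard) to its back; y across; z up. With the grip straight above it (within 10 mm) the tooth is just behind the plate; hooked, the grip is some 80 mm above it and 0 to 25 mm in front.
- press_guard (a joint): Height in m of the green press's guard, a clear yellow-edged panel 190 x 110 mm in upright rails: 0 down, 0.125 upper stop; it falls if let go unhooked. Lifted straight up, the hook passes in front of the plate; from about 0.090 the tooth can pass back over it (0.100 is ample). Then lowered, the arm bears on the notch's floor at about 0.07, where it hangs.
- neighbour_guard (a joint): Height in m of the guard of the like blue press with a black grip, on the other side (either press may be on the left): 0 = down, where it must stay.

How it is judged (in metres and radians):
On the way:
1. the green press's guard is lifted until its hook can pass over the notched plate (value of joint press_guard above 0.082 m), for 0.1 s.
At the end, for the whole second after the job is handed in: The green press's guard hangs still (under 10 mm/s) and unheld by its hook in the notch: guard 60 to 80 mm up, grip above the notched plate (at most 35 mm in front of it or 30 mm behind it). The blue press's guard is down (under 10 mm) (value of joint press_guard between 0.06 and 0.08 m and velocity of joint press_guard between -0.01 and 0.01 m/s and x of press_grip in the frame of press_notch between -0.035 and 0.03 m and value of joint neighbour_guard below 0.01 m); the robot touches nothing.
It fails at once if the guard of the blue press is raised by more than 15 mm (value of joint neighbour_guard above 0.015 m).
It also fails if it takes over 32 s, if anything falls off the work surface, if the arm or the gripper's body presses on something with over 40 N, if the wrist force passes 120 N, or if a joint passes its speed limit or range.

ROBOT

A 6-joint arm with a two-finger parallel gripper is mounted at the origin on the work surface. World frame = base frame: x ahead of the robot, y to its left, z up, the work surface at z = 0. Lengths are in mm, angles in rad, forces in N, time in s.
With the tool pointing down it reaches from about 325 to 875 mm from the base axis. Payload 4.4 kg.
Tool frame: the origin (TCP) lies on the centre line of the jaws, within the pads' length; the fingertips stand ahead of it and the grasp point (between the pads) lies 6 mm ahead of it (ctrl.tcp_to_tips is the z of the fingertips in the tool frame, in mm); z points along the fingers, y is the direction in which the jaws open and shut (so a half turn about z gives the same grasp; the last joint's range is limited). The gripper opens to 85 mm and grips with 20 to 120 N. Pads are 22 mm wide; open, the fingers measure 114 mm over their backs; the gripper's body (76 mm by 85 mm) begins 54 mm behind the grasp point. The pads swing forward as they close: fully open they stand 13 mm farther back than shut.
Start: joints at [-1.361, 0.207, 1.542, -0, 1.393, -0.15], TCP at [202.438, -538.188, 256.282] pointing down, gripper open.
Joint ranges: [-2.73, 2.73], [-0.86, 2.22], [0.23, 2.46], [-1.11, 4.25], [0.08, 2.63], [-2.82, 2.82]. Speed limits (rad/s): [2.79, 2.79, 3.14, 3.14, 3.14, 3.14].

INTERFACE

Orientations are given as a 3x3 rotation matrix whose columns are the frame's x, y, z axes.
In Python, from plant import ctrl, sensors, optics gives the robot as it stands. Calls block until the motion is done:
- ctrl.move_ptp(position, orientation): joint-space move of the TCP to a pose.
- ctrl.move_l(position, rot=None, vel=150, threshold=None): straight line of the TCP; rot=None keeps the orientation; vel is the mean speed in mm/s. With threshold (N) it stops when the force on the tool has changed by that much, and returns True; else False.
- ctrl.set_joints(angles): joint-space move.
- ctrl.gripper_to(opening, force=None): finger opening in mm; force is the grip in N (None keeps the last); returns when the fingers have stopped.
- ctrl.hold(seconds).
- ctrl.solve_ik(position, orientation): joint angles nearest the present ones, or None.
- sensors.read_state(): the state.
- optics.grab_frame(name): name is "scene" or "top" or "wrist"; returns (picture, depth): 400x640x3 uint8, red, green, blue; 400x640 float32, mm along the optical axis (not along the pixel's ray), 0 where there is no reading.
- optics.camera_params(name): a dict with "mtx" (3x3 intrinsics, pixels), "k1" (the pictures are not rectified: a ray, as slopes to the right and down, at radius r is drawn at 1 + k1 r^2 times it, then the intrinsics apply), "R" (3x3) and "t" (3): a world point X has camera coordinates R X + t; the wrist camera has in their place "T_tool_cam" (4x4, takes a point from camera to tool coordinates, whose origin is the TCP and whose axes are the flange's). Camera axes: x right, y down, z forward; pixel columns grow to the right and rows downward; lengths in mm; the calibration is good to about 2 mm. A picture is of the moment at which its call begins: read the wrist's pose just before it. camera_params takes no time and is no camera call.
A pose or a line that the arm cannot do raises ctrl.MotionError and nothing moves.
- ctrl.finish_job(): hands the job in, once; it reports no verdict.
The state is a dict: "t": time; "q": joint angles; "qvel": joint speeds; "tau": joint torques, N m; "eef_pos": TCP position; "eef_rot": TCP orientation; "force": force on the tool from outside, world axes, zero at the start; "wrist_torque": the same for the moment, N m; "grip_width": finger opening in mm.
Only numpy, scipy, OpenCV 4.12 (cv2) and the standard library are available. Lean on these libraries where they do the work, as an engineer would, in place of code of your own. Each camera call takes 0.05 s, during which the arm holds its last target.

## Working session

There is one attempt and no reset: what is moved stays moved. The work goes in short steps, each a Python script; the robot and the scene stay as the last script left them, time stands still between calls to the robot, and variables do not carry over. Pictures are saved under pics/ and viewed, and the job is handed in when it is done.

```bash
ls; mkdir -p pics; python3 - <<'E'
from plant import ctrl,sensors,optics
import cv2,numpy as np
for n in ["scene","top"]:
    im,d=optics.grab_frame(n)
    cv2.imwrite(f"pics/{n}0.png",im[:,:,::-1]); np.save(f"pics/{n}0.npy",d); np.save(f"pics/{n}0_im.npy",im)
    print(n,optics.camera_params(n))
print(sensors.read_state()["t"],ctrl.tcp_to_tips)
E
```

```text
pics
scene {'mtx': array([[493.78989509,   0.        , 315.86255008],
       [  0.        , 493.78989509, 201.57358122],
       [  0.        ,   0.        ,   1.        ]]), 'k1': -0.1408144953184469, 'R': array([[ 0.09290325, -0.99567177,  0.00259015],
       [-0.93719414, -0.08832469, -0.33744021],
       [ 0.33620847,  0.02892181, -0.9413434 ]]), 't': array([-72.31495993, 598.89084467, 886.18266577])}
top {'mtx': array([[414.37411468,   0.        , 331.48894918],
       [  0.        , 414.37411468, 201.17873907],
       [  0.        ,   0.        ,   1.        ]]), 'k1': -0.07360050106781563, 'R': array([[-2.91838456e-02, -9.99574006e-01, -3.31916563e-04],
       [-9.76371722e-01,  2.85775519e-02, -2.14199871e-01],
       [ 2.14118109e-01, -5.92710203e-03, -9.76789796e-01]]), 't': array([  7.3559633 , 586.01982264, 824.83194775])}
0.1 25.0
```

View pics/scene0.png

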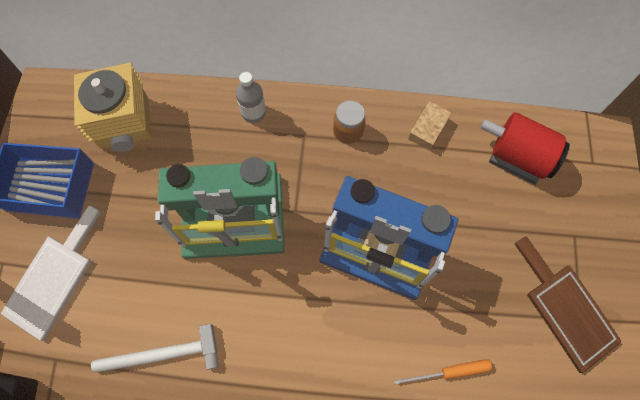

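View pics/top0.png

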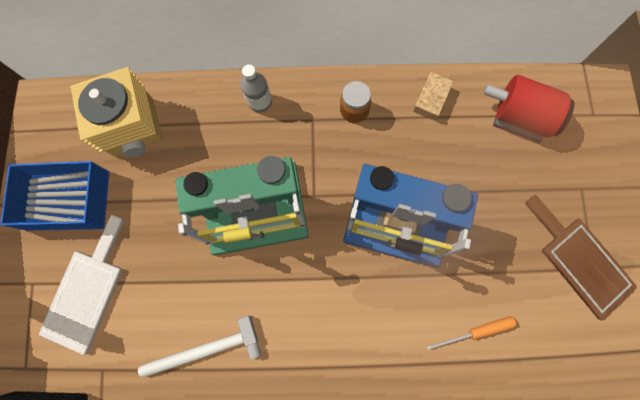

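The green press is on the left: scene about (220,210), top about (240,205), yellow grip at scene (210,226) and top (236,235). The blue press is on the right. Next I'll zoom in and build the point clouds.

```bash
cat > h.py <<'E'
import numpy as np,cv2
from plant import ctrl,sensors,optics
def und(P,uv):
    K=P['mtx'];return cv2.undistortPoints(np.array(uv,float).reshape(-1,1,2),K,np.array([P['k1'],0,0,0.])).reshape(-1,2)
def cloud(P,d):
    h,w=d.shape;u,v=np.meshgrid(np.arange(w),np.arange(h))
    n=und(P,np.stack([u,v],-1).reshape(-1,2))
    c=np.c_[n,np.ones(len(n))]*d.reshape(-1,1)
    return ((c-P['t'])@P['R']).reshape(h,w,3)
def rays(P,uv):
    n=und(P,uv);o=-P['R'].T@P['t'];D=np.c_[n,np.ones(len(n))]@P['R'];return o,D
def atz(P,uv,z):
    o,D=rays(P,uv);return o+D*((z-o[2])/D[:,2])[:,None]
E
python3 - <<'E'
from h import *
for n,(r0,r1,c0,c1) in {"scene":(150,270,145,300),"top":(145,265,165,320)}.items():
    im=np.load(f"pics/{n}0_im.npy");d=np.load(f"pics/{n}0.npy");P=optics.camera_params(n);X=cloud(P,d)
    cv2.imwrite(f"pics/{n}z.png",cv2.resize(im[r0:r1,c0:c1,::-1],None,fx=5,fy=5,interpolation=cv2.INTER_CUBIC)[:600])
    hsv=cv2.cvtColor(im,cv2.COLOR_RGB2HSV)
    m=cv2.inRange(hsv,(22,150,100),(34,255,255))
    m[:r0]=0;m[r1:]=0;m[:,:c0]=0;m[:,c1:]=0
    z=X[...,2]
    for zl,zh in [(150,215),(225,275)]:
        k=(m>0)&(z>zl)&(z<zh)&(d>0)
        q=X[k];v,u=np.nonzero(k); print(n,zl,k.sum(),q.mean(0),q.min(0),q.max(0),u.mean(),v.mean())
        if len(q)>5:
            w=np.linalg.svd((q-q.mean(0))[:,:2])[2][0];print(w)
    k=np.zeros(d.shape,bool);k[r0:r1,c0:c1]=1
    k&=(z>205)&(hsv[...,1]<70)&(d>0)
    nl,l,s,c=cv2.connectedComponentsWithStats(k.astype(np.uint8))
    for i in range(1,nl):
        if s[i,4]>15:
            q=X[l==i];print('grey',s[i],q.mean(0).round(),q.min(0).round(),q.max(0).round())
E
```

```text
<stdin>:11: RuntimeWarning: Mean of empty slice.
  ret = um.true_divide(
Traceback (most recent call last):
ValueError: zero-size array to reduction operation minimum which has no identity
```

View pics/scenez.png

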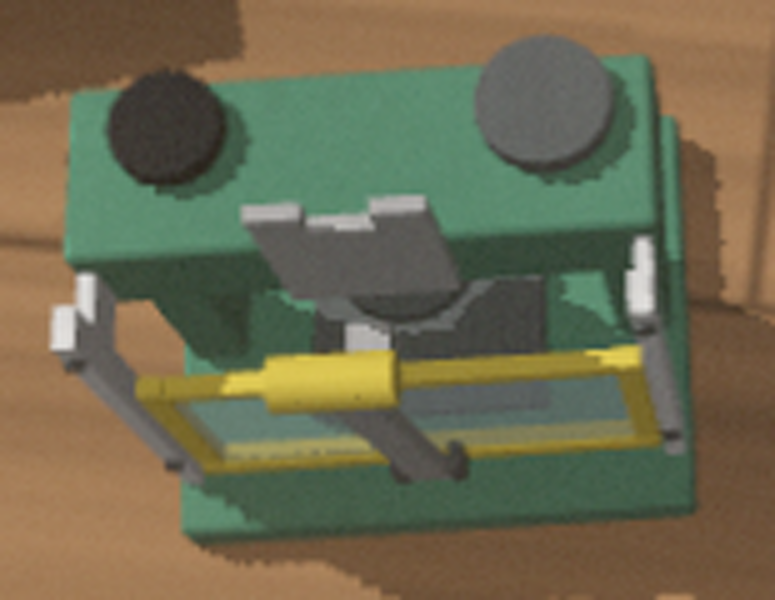

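```bash
python3 - <<'E'
from h import *
for n,(r0,r1,c0,c1) in {"scene":(150,270,145,300),"top":(145,265,165,320)}.items():
    im=np.load(f"pics/{n}0_im.npy");d=np.load(f"pics/{n}0.npy");P=optics.camera_params(n);X=cloud(P,d)
    cv2.imwrite(f"pics/{n}z.png",cv2.resize(im[r0:r1,c0:c1,::-1],None,fx=5,fy=5,interpolation=cv2.INTER_CUBIC)[:600])
    hsv=cv2.cvtColor(im,cv2.COLOR_RGB2HSV)
    roi=np.zeros(d.shape,bool);roi[r0:r1,c0:c1]=1
    m=(cv2.inRange(hsv,(22,150,60),(34,255,255))>0)&roi
    z=X[...,2]
    def rep(t,k):
        if k.sum()<8: print(n,t,k.sum());return
        q=X[k];v,u=np.nonzero(k);w=np.linalg.svd((q-q.mean(0))[:,:2])[2][0]
        print(n,t,k.sum(),q.mean(0).round(1),q.min(0).round(),q.max(0).round(),'uv',u.mean().round(1),v.mean().round(1),'dir',w.round(3))
    print('zhist',np.histogram(z[m],bins=np.arange(0,300,20))[0], (d[m]==0).sum())
    rep('yel guard',m&(z>80)&(z<215)); rep('grip',m&(z>222)&(z<290))
    k=roi&(z>180)&(hsv[...,1]<70)&(d>0)
    nl,l,s,c=cv2.connectedComponentsWithStats(k.astype(np.uint8))
    for i in range(1,nl): 
        if s[i,4]>10: rep('grey',l==i)
    g=roi&(cv2.inRange(hsv,(60,80,30),(90,255,255))>0)
    h=np.histogram(z[g],bins=np.arange(0,300,10))[0];print(h)
    zt=z[g][z[g]>120]
    if len(zt): 
        t=np.median(zt); gg=g&(abs(z-t)<8); rep('greentop',gg)
        print(cv2.minAreaRect(X[gg][:,:2].astype(np.float32)))
E
```

```text
zhist [  1 110  24  22  25  22 298  33   0   0   0   2 288   0] 5
scene yel guard 378 [528.8 146.1 132.2] [508.  62.  81.] [548. 251. 143.] uv 228.3 225.3 dir [ 0.163 -0.987]
scene grip 290 [491.5 150.3 250.7] [481. 129. 234.] [505. 173. 256.] uv 210.8 225.7 dir [-0.158  0.987]
scene grey 716 [615.1  99.5 209.1] [590.  66. 195.] [643. 175. 215.] uv 253.6 170.4 dir [-0.178 -0.984]
scene grey 445 [592.  236.9 210.3] [572. 214. 196.] [614. 271. 217.] uv 177.9 175.5 dir [-0.365 -0.931]
scene grey 13 [622.2 189.8 199.1] [621. 178. 196.] [624. 201. 201.] uv 207.0 165.0 dir [-0.088  0.996]
scene grey 15 [624.   62.3 193.7] [609.  60. 187.] [641.  65. 198.] uv 275.0 171.0 dir [-0.99  -0.144]
scene grey 11 [617.8 213.8 199.6] [617. 205. 197.] [619. 223. 201.] uv 194.0 166.0 dir [-0.102  0.995]
scene grey 1076 [549.3 163.8 206.6] [500.  51. 180.] [604. 269. 247.] uv 213.6 201.5 dir [ 0.187 -0.982]
scene grey 31 [495.3 150.8 194. ] [492. 144. 181.] [500. 159. 209.] uv 217.1 232.9 dir [-0.233  0.972]
[   0    2  260    1    2    1    1    1    1    1    0    0    0    0
    0    2    0    0    0
[... 702 characters left out ...]
5.] uv 195.1 183.3 dir [-0.507 -0.862]
top grey 487 [555.4 161.7 216.9] [547. 129. 180.] [576. 207. 246.] uv 235.2 202.2 dir [ 0.119 -0.993]
top grey 102 [552.7  56.1 202.1] [534.  50. 181.] [576.  64. 218.] uv 295.5 203.9 dir [-0.985 -0.174]
top grey 166 [520.9 258.5 198.4] [503. 253. 181.] [546. 269. 217.] uv 184.0 224.7 dir [-0.976 -0.218]
[   0   19 1473   21   21   15   17   13    3    0    0    0    0    0
    0   35   67   96   99 1904 1099    8    0    0    0    0    0    0
    0]
top greentop 2982 [588.4 166.6 199.5] [543.  55. 191.] [643. 278. 207.] uv 235.1 186.8 dir [-0.148  0.989]
((592.0806274414062, 166.15447998046875), (69.2201156616211, 217.8352508544922), 9.282586097717285)
```

```bash
sleep 1; ls pics
```

```text
scene0.npy
scene0.png
scene0_im.npy
scenez.png
top0.npy
top0.png
top0_im.npy
topz.png
```

```bash
python3 - <<'E'
from h import *
for n,(r0,r1,c0,c1) in {"scene":(150,215,190,240),"top":(185,225,205,270)}.items():
    im=np.load(f"pics/{n}0_im.npy");d=np.load(f"pics/{n}0.npy");P=optics.camera_params(n);X=cloud(P,d)
    print(n,'cam',-P['R'].T@P['t'])
    roi=np.zeros(d.shape,bool);roi[r0:r1,c0:c1]=1
    hsv=cv2.cvtColor(im,cv2.COLOR_RGB2HSV)
    k=roi&(hsv[...,1]<70)&(X[...,2]>195)&(X[...,2]<260)&(X[...,0]>535)&(X[...,0]<590)&(X[...,1]>125)&(X[...,1]<205)
    a=np.deg2rad(9.2);ex=np.array([np.cos(a),np.sin(a)]);ey=np.array([-np.sin(a),np.cos(a)])
    q=X[k];L=np.c_[q[:,:2]@ex,q[:,:2]@ey,q[:,2]];V=hsv[...,2][k]
    top=V>125
    for nm,s in [('face',~top),('top',top)]:
        print(nm,s.sum(),L[s].mean(0).round(1),np.percentile(L[s],[2,50,98],axis=0).round(1).tolist())
    v,u=np.nonzero(k)
    T=L[top]; o=np.argsort(T[:,1])
    print(np.c_[T[o],u[top][o],v[top][o]][::3].round(0).astype(int).tolist())
    print('grip L',np.array([493,150.5])@ex,np.array([493,150.5])@ey)
E
```

```text
scene cam [ 270.05316423  -44.73512722 1036.47936364]
face 337 [571.3  69.9 217.2] [[570.0, 38.1, 196.2], [571.0, 70.4, 217.6], [575.8, 102.5, 241.1]]
top 137 [575.7  71.8 235.1] [[570.6, 39.9, 198.4], [574.4, 72.1, 242.1], [595.0, 102.0, 245.7]]
[[577, 38, 242, 230, 189], [573, 40, 242, 229, 191], [575, 42, 242, 228, 190], [574, 44, 240, 227, 191], [575, 45, 242, 226, 190], [571, 47, 244, 225, 192], [570, 48, 245, 224, 192], [575, 49, 242, 224, 190], [575, 50, 243, 223, 190], [575, 52, 244, 222, 190], [574, 53, 246, 221, 190], [574, 54, 241, 221, 191], [577, 56, 242, 220, 189], [572, 57, 243, 219, 192], [572, 59, 232, 219, 194], [572, 62, 229, 218, 195], [572, 63, 230, 217, 195], [573, 65, 230, 216, 194], [576, 67, 230, 215, 193], [591, 67, 200, 218, 191], [573, 68, 232, 214, 194], [589, 69, 200, 217, 192], [572, 70, 229, 213, 195], [576, 72, 228, 212, 193], [574, 74, 231, 211, 194], [577, 74, 228, 211, 193], [577, 76, 228, 210, 193], [577, 78, 229, 209, 193], [575, 79, 229, 208, 194], [575, 81, 230, 207, 194], [571, 83, 245, 204, 193], [573, 83, 244, 204, 192], [573, 85, 244, 203, 
[... 1515 characters left out ...]
], [575, 79, 230, 229, 201], [588, 79, 198, 232, 198], [575, 80, 230, 228, 201], [576, 82, 244, 225, 199], [573, 83, 243, 225, 201], [573, 84, 244, 224, 201], [577, 85, 244, 223, 199], [572, 86, 243, 223, 202], [574, 88, 242, 222, 201], [585, 88, 200, 227, 200], [587, 90, 201, 226, 199], [575, 91, 243, 220, 201], [571, 92, 242, 220, 203], [575, 93, 243, 219, 201], [576, 94, 246, 218, 200], [574, 95, 242, 218, 202], [573, 96, 245, 217, 202], [572, 97, 243, 217, 203], [574, 98, 243, 216, 202], [590, 99, 199, 221, 199], [572, 100, 244, 215, 203], [573, 102, 244, 214, 203], [571, 102, 242, 214, 204], [591, 106, 200, 217, 199], [591, 109, 201, 215, 199]]
grip L 510.72029742860417 69.7425823614101
```

View pics/topz.png

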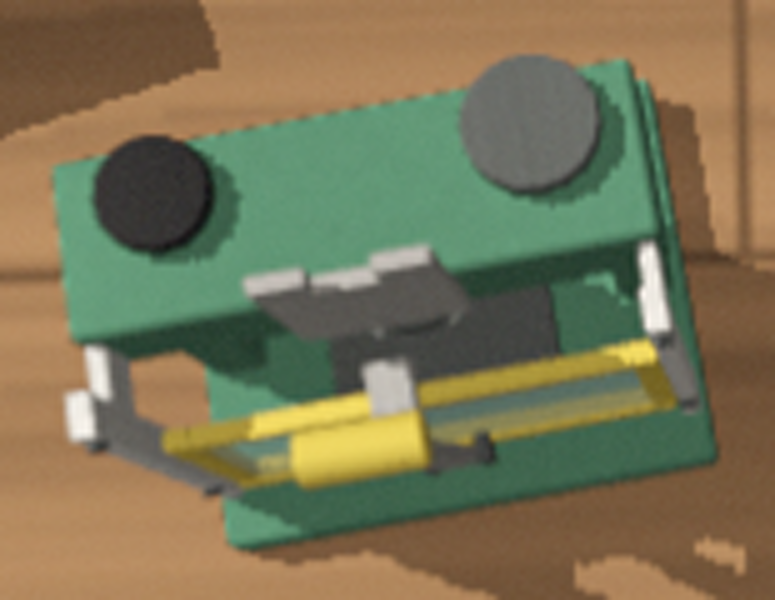

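The notch sits about 62 mm behind the grip along the press's x axis, and the press yaw is about 9.2°. The presses stand with their fronts towards the robot. I'll hover over the grip and check it with the wrist camera.

```bash
cat >> h.py <<'E'
a=np.deg2rad(9.2);ex=np.array([np.cos(a),np.sin(a),0]);ey=np.array([-np.sin(a),np.cos(a),0]);ez=np.array([0,0,1.])
RT=np.c_[ex,-ey,-ez]; RT2=np.c_[-ex,ey,-ez]
def W(x,y,z): return ex*x+ey*y+ez*z
E
python3 - <<'E'
from h import *
s=sensors.read_state();print(s['eef_rot'].round(2))
for R in (RT,RT2):
    for p in [(512,70,360),(512,70,248),(574,70,350)]: 
        q=ctrl.solve_ik(W(*p),R);print(None if q is None else np.round(q,2))
ctrl.gripper_to(66,60)
ctrl.move_ptp(W(480,70,390),RT)
s=sensors.read_state()
im,d=optics.grab_frame("wrist");P=optics.camera_params("wrist")
cv2.imwrite("pics/w1.png",im[:,:,::-1])
T=np.eye(4);T[:3,:3]=s['eef_rot'];T[:3,3]=s['eef_pos'];C=T@P['T_tool_cam']
P['R']=C[:3,:3].T;P['t']=-C[:3,:3].T@C[:3,3]
X=cloud(P,d);hsv=cv2.cvtColor(im,cv2.COLOR_RGB2HSV)
m=(cv2.inRange(hsv,(22,150,60),(34,255,255))>0)&(X[...,2]>228)&(X[...,2]<270)&(d>0)
q=X[m];L=np.c_[q@ex,q@ey,q[:,2]]
print(s['t'],s['grip_width'],s['eef_pos'],m.sum(),L.mean(0),np.percentile(L,[1,50,99],axis=0))
m=(hsv[...,1]<70)&(X[...,2]>225)&(X[...,2]<250)&(d>0)
q=X[m];L=np.c_[q@ex,q@ey,q[:,2]];L=L[(abs(L[:,0]-574)<15)&(abs(L[:,1]-70)<45)]
print(len(L))
if len(L):
  print(np.percentile(L,[2,50,98],axis=0)); F=L[L[:,2]<234];print(np.percentile(F,[2,50,98],axis=0))
E
```

```text
[[ 0.94  0.35 -0.  ]
 [ 0.35 -0.94  0.  ]
 [ 0.   -0.   -1.  ]]
[ 0.13  0.02  1.54 -0.    1.59  1.54]
[ 0.13  0.09  1.69 -0.    1.36  1.54]
[ 0.13  0.16  1.41 -0.    1.58  1.54]
[ 0.13  0.02  1.54 -0.    1.59 -1.6 ]
[ 0.13  0.09  1.69 -0.    1.36 -1.6 ]
[ 0.13  0.16  1.41 -0.    1.58 -1.6 ]
3.0667 66.0181364197078 [462.83087412 145.24235361 389.74796072] 1346 [513.38010885  70.31035196 251.60714454] [[504.28199465  48.75471732 244.80174287]
 [513.49286973  70.11618383 252.20276043]
 [521.59296353  91.66126009 254.55077596]]
880
[[571.52451434  39.69896363 226.27038612]
 [573.81065345  70.85920767 243.18922647]
 [577.29281838 101.74815503 245.34402067]]
[[571.51825456  44.47940106 225.7580889 ]
 [573.59462189  70.1084355  229.90069665]
 [577.2943654   97.14095368 231.99056947]]
```

View pics/w1.png

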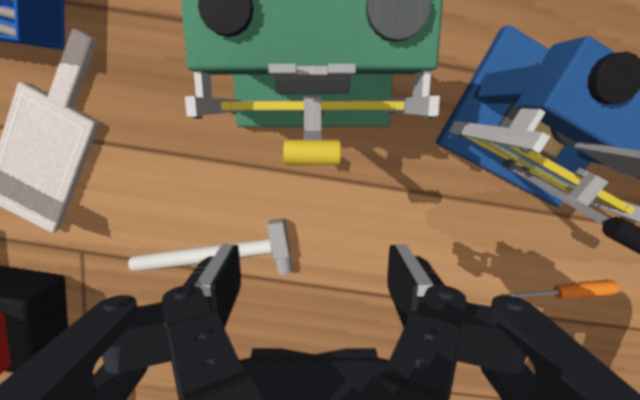

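The wrist view shows the grip at about (312,152) and the notch at about (312,70). In the press frame that's grip L=(513,70.2) and notch L=(574,70.3), which agrees with the fixed cameras. Now I'll grasp and lift.

```bash
python3 - <<'E'
from h import *
def st(t):
    s=sensors.read_state();p=s['eef_pos'];print(t,round(s['t'],2),np.round([p@ex,p@ey,p[2]],1),s['force'].round(1),round(s['grip_width'],1))
ctrl.move_l(W(513,70.2,300),vel=200)
print(ctrl.move_l(W(513,70.2,249),vel=80,threshold=12));st('down')
ctrl.gripper_to(30,70);st('grip')
ctrl.move_l(W(513,70.2,274),vel=80);st('lift25')
im,d=optics.grab_frame("scene");cv2.imwrite("pics/s2.png",cv2.resize(im[100:300,100:380,::-1],None,fx=2.8,fy=2.8))
E
```

```text
False
down 4.53 [513.3  70.2 249.3] [0.5 0.  0.3] 66.1
grip 4.87 [513.6  70.7 250.2] [-0.9  2.6  4.3] 42.3
lift25 5.33 [513.4  70.6 273.1] [ 4.6  4.3 -5.8] 42.7
```

View pics/s2.png

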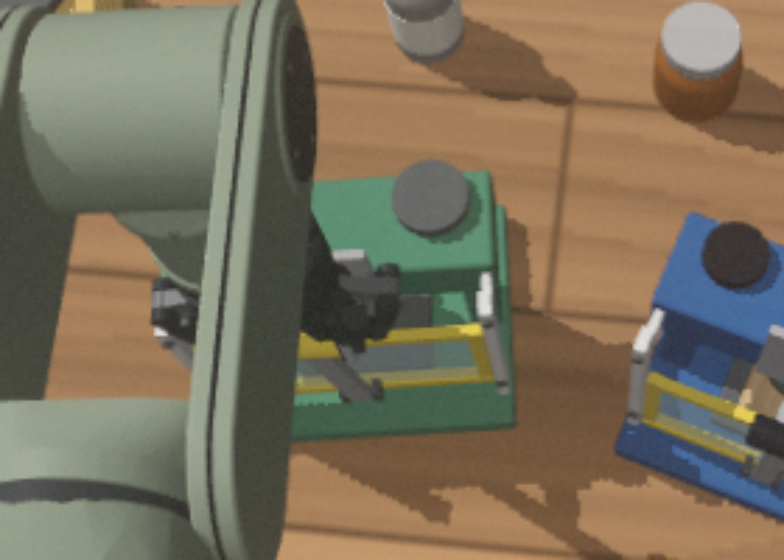

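The grip is held at 42 mm opening, the load shows on the wrist, and the guard's yellow edge has risen. Next I'll lift fully, push back and lower.

```bash
python3 - <<'E'
from h import *
def st(t):
    s=sensors.read_state();p=s['eef_pos'];print(t,round(s['t'],2),np.round([p@ex,p@ey,p[2]],1),s['force'].round(1),round(s['grip_width'],1))
print(ctrl.move_l(W(513.4,70.4,354),vel=80,threshold=25));ctrl.hold(.2);st('up')
im,d=optics.grab_frame("wrist");cv2.imwrite("pics/w2.png",im[:,:,::-1])
print(ctrl.move_l(W(573,70.4,353),vel=60,threshold=25));ctrl.hold(.2);st('back')
im,d=optics.grab_frame("wrist");cv2.imwrite("pics/w3.png",im[:,:,::-1])
im,d=optics.grab_frame("top");cv2.imwrite("pics/t3.png",cv2.resize(im[100:300,100:380,::-1],None,fx=2.8,fy=2.8))
E
```

```text
False
up 6.73 [513.4  70.6 353.2] [ 4.2  4.3 -5. ] 42.6
False
back 8.12 [571.3  70.7 350.9] [-3.8  3.7 -6.7] 42.5
```

View pics/w3.png

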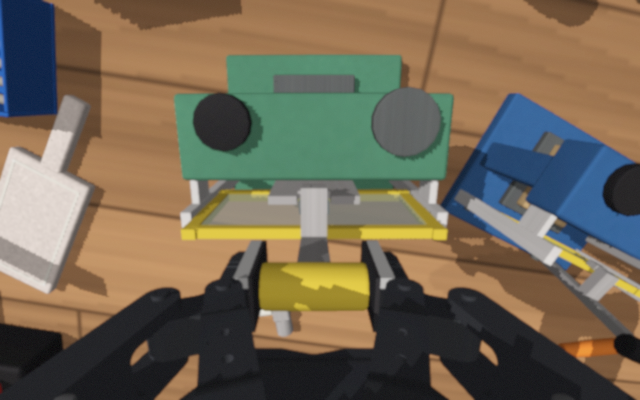

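View pics/t3.png

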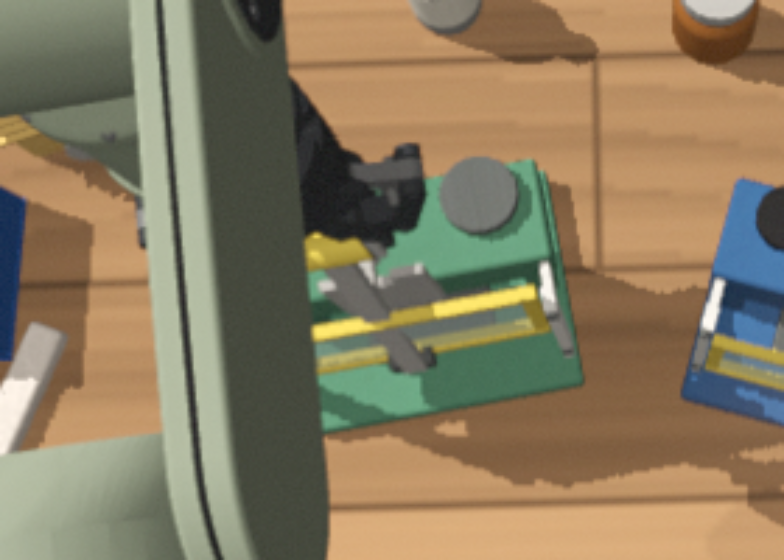

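The wrist view shows the hook arm, columns 301-328, centred over the notch and reaching across the plate at about row 190. Now I'll lower it.

```bash
python3 - <<'E'
from h import *
def st(t):
    s=sensors.read_state();p=s['eef_pos'];print(t,round(s['t'],2),np.round([p@ex,p@ey,p[2]],1),s['force'].round(1),round(s['grip_width'],1))
ctrl.move_l(W(577,70.4,351),vel=30);st('back2')
print(ctrl.move_l(W(577,70.4,313),vel=35,threshold=9));st('down');ctrl.hold(.2);st('down')
im,d=optics.grab_frame("wrist");cv2.imwrite("pics/w4.png",im[:,:,::-1])
im,d=optics.grab_frame("top");cv2.imwrite("pics/t4.png",cv2.resize(im[100:300,100:380,::-1],None,fx=2.8,fy=2.8))
E
```

```text
back2 8.53 [575.3  70.7 348.9] [-4.3  3.7 -5.8] 42.3
True
down 9.37 [575.   70.8 318.5] [-0.6  0.3  5. ] 42.7
down 9.57 [575.   70.8 318.5] [-0.1 -0.1  4.7] 42.8
```

View pics/w4.png

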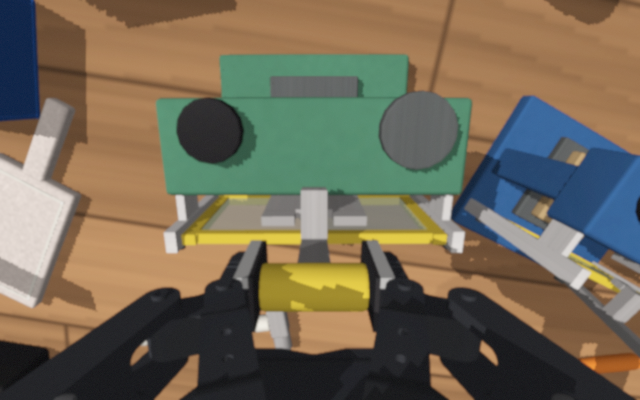

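View pics/t4.png

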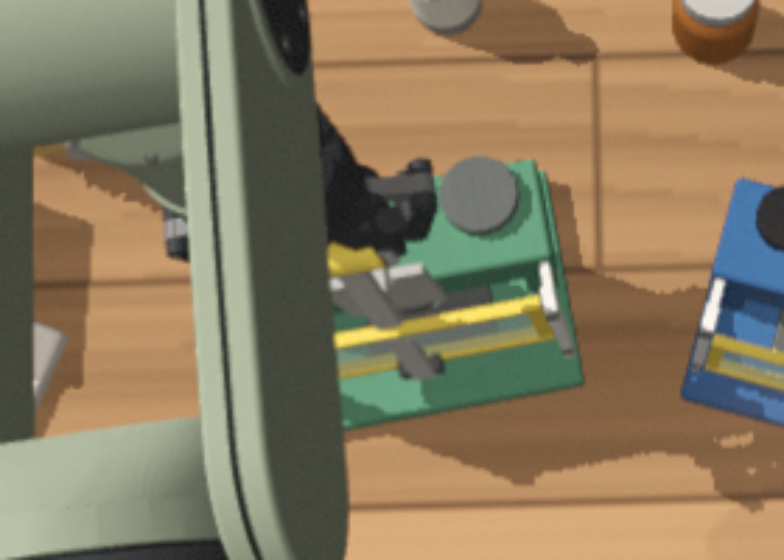

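Contact came with the grip at z≈313. Arm-on-floor geometry predicts about 312, and a tooth resting on the floor would give about 328, so it's hooked. I'll ease the bar forward until the tooth bears, then release.

```bash
python3 - <<'E'
from h import *
def st(t):
    s=sensors.read_state();p=s['eef_pos'];print(t,round(s['t'],2),np.round([p@ex,p@ey,p[2]],1),s['force'].round(1),round(s['grip_width'],1))
print(ctrl.move_l(W(563,70.6,317.5),vel=25,threshold=8));st('fwd')
ctrl.gripper_to(66);ctrl.hold(.2);st('open')
ctrl.move_l(W(563,70.6,420),vel=100);st('up')
s=sensors.read_state()
im,d=optics.grab_frame("wrist");P=optics.camera_params("wrist")
cv2.imwrite("pics/w5.png",im[:,:,::-1])
T=np.eye(4);T[:3,:3]=s['eef_rot'];T[:3,3]=s['eef_pos'];C=T@P['T_tool_cam']
P['R']=C[:3,:3].T;P['t']=-C[:3,:3].T@C[:3,3]
X=cloud(P,d);hsv=cv2.cvtColor(im,cv2.COLOR_RGB2HSV)
y=(cv2.inRange(hsv,(22,150,60),(34,255,255))>0)&(d>0)
for lo,hi in [(290,335),(150,260)]:
    q=X[y&(X[...,2]>lo)&(X[...,2]<hi)]
    if len(q): L=np.c_[q@ex,q@ey,q[:,2]];print(len(L),L.mean(0).round(1),np.percentile(L,[1,50,99],axis=0).round(1).tolist())
E
```

```text
True
fwd 10.12 [565.3  70.6 318.9] [0.6 1.6 2.5] 42.9
open 10.67 [565.5  71.1 318.8] [-1.5 -0.3 -0.6] 66.2
up 11.82 [562.7  70.6 418.9] [-0.7 -0.6  0. ] 65.9
1725 [563.2  70.3 319.9] [[553.3, 49.0, 311.7], [563.7, 70.3, 320.8], [570.3, 91.8, 323.2]]
1722 [547.9  69.6 204. ] [[543.0, -24.3, 156.2], [548.3, 59.7, 206.7], [551.4, 165.6, 209.8]]
```

View pics/w5.png

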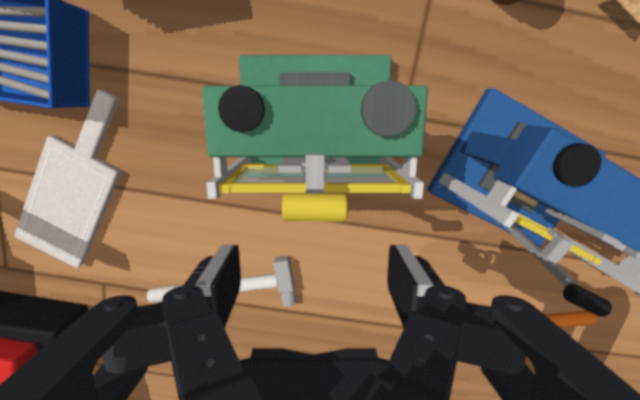

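It's hanging: the grip is at L x≈563, about 11 mm in front of the notch, and the guard's top edge has gone from about 141 to 209 mm, so it's up about 0.068 m. I'll check that it stays still, confirm the blue guard is down, and hand in.

```bash
python3 - <<'E'
from h import *
ctrl.hold(1.0)
s=sensors.read_state()
im,d=optics.grab_frame("wrist");P=optics.camera_params("wrist")
T=np.eye(4);T[:3,:3]=s['eef_rot'];T[:3,3]=s['eef_pos'];C=T@P['T_tool_cam']
P['R']=C[:3,:3].T;P['t']=-C[:3,:3].T@C[:3,3]
X=cloud(P,d);hsv=cv2.cvtColor(im,cv2.COLOR_RGB2HSV)
y=(cv2.inRange(hsv,(22,150,60),(34,255,255))>0)&(d>0)
for lo,hi in [(290,335),(150,260)]:
    q=X[y&(X[...,2]>lo)&(X[...,2]<hi)];L=np.c_[q@ex,q@ey,q[:,2]];print(L.mean(0).round(1))
# blue guard: top z of yellow before/after
P=optics.camera_params("top");im,d=optics.grab_frame("top")
for I,D in [(np.load("pics/top0_im.npy"),np.load("pics/top0.npy")),(im,d)]:
    X=cloud(P,D);m=cv2.inRange(cv2.cvtColor(I,cv2.COLOR_RGB2HSV),(22,150,60),(34,255,255))>0
    m[:, :340]=0;m[:,480:]=0;m[:190]=0;m[270:]=0
    print('blue',m.sum(),np.percentile(X[m][:,2],[50,95]).round(1))
print(s['t'],s['force'].round(1))
ctrl.finish_job()
E
```

```text
[563.3  70.4 319.8]
[548.1  69.8 203.8]
blue 207 [137.3 140.2]
blue 138 [137.1 140.5]
12.875 [-0.4 -0.5 -0.1]
the job is handed in; nothing more can be done
```

The green press's guard is up and hanging by its hook in the notch, with the gripper clear, and I handed the job in at about 13 s of the 32 s allowed. I pinched the yellow grip end to end and lifted it about 103 mm. I then pushed it back about 62 mm over the plate, lowered it until the hook arm touched the notch floor, eased it forward until the tooth bore on the plate, and let go.

Last checks, none of which failed or disagreed:
- **Guard height:** its top edge rose from about 141 mm to 209 mm, so it hangs about 68 mm up.
- **Grip position:** it is about 11 mm in front of the notch, inside the allowed range.
- **Stillness:** two wrist pictures 1 s apart agreed to within 0.2 mm.
- **Blue press:** its guard's top edge read 140 mm both before and after, so it stayed down.
- **Contact:** the tool force was about 0, with the gripper roughly 100 mm above the grip.

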